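# Put the collet blocks back in their case

### The arm

A 6-joint arm with a two-finger parallel gripper is mounted at the origin on a cart in front of the work surface, level with it; the furniture and walls round the work are solid. World frame = base frame: x ahead of the robot, y to its left, z up, the work surface at z = 0. Lengths are in m, angles in rad, forces in N, time in s.
With the tool pointing down it reaches from about 0.375 to 0.975 m from the base axis. Payload 3.8 kg.
Tool frame: the origin (TCP) lies at the very end of the fingers, on their centre line; the grasp point (between the pads) lies 19 mm behind it; z points along the fingers, y is the line along which they close (so a half turn about z gives the same grasp; the last joint's range is limited). The gripper opens to 85 mm and grips with 20 to 120 N. Pads are 22 mm wide; open, the fingers measure 114 mm over their backs; the gripper's body (76 mm by 85 mm) begins 54 mm behind the grasp point. The pads swing forward as they close: fully open they stand 13 mm farther back than shut.
Start: joints at [1.288, 0.264, 1.604, -0, 1.274, -0.037], TCP at [0.164, 0.655, 0.231] pointing down, gripper open.
Joint ranges: [-2.63, 2.63], [-0.94, 2.18], [0.31, 2.57], [-1.31, 4.45], [0, 2.66], [-2.55, 2.55]. Speed limits (rad/s): [2.57, 2.57, 3.14, 3.14, 3.14, 3.14].

### API

Orientations are given as a rotation vector (axis times angle).
In Python, from workcell import monitor, viewer, job gives the robot as it stands. The module is installed in compiled form; this text tells all that it offers.
- The arm moves only by the tool step_arm, never from a script. Its argument "series" is one flat list of numbers, 4 for each row, row after row: the shift along the tool's x, y, z in m, then the turn about the tool's z in rad. A call has 1 to 8 rows; each row is the pose to reach, as a shift and turn from the pose commanded when the call began, along the tool's axes at that moment; what a row does not reach only later rows make up. A row lasts 1/8 s, in which the tool goes at most 62.5 mm and 10.7 degrees, less where a joint would pass 70% of its speed; a pose out of reach is approached as far as the arm can. A call with a gripper value outside its range is refused whole. "gripper" is the opening, from 0 (shut) to 1 (fully open), set as the call begins (left out, the last holds). The fingers move at their own pace and stop on an object; "newtons" is the grip in N (left out, the last holds). Time passes only in rows, so rows that repeat a pose let the fingers close. It gives the time, the measured TCP pose, the force, the opening and the grip force at its end, in the units of the state.
- monitor.read_state(): the state, without advancing time (a new reading comes with each control period).
- viewer.read_camera(name): name is "side" or "top" or "wrist"; returns a dict with "image" (384x512x3 uint8, red, green, blue), "intrinsics" (3x3 intrinsics, pixels), "distortion" ([k1, k2, p1, p2, k3] as OpenCV has them; the pictures are not rectified), "T" (4x4, takes a point from camera to world coordinates); the wrist camera has in their place "hand_eye" (4x4, takes a point from camera to tool coordinates, whose origin is the TCP and whose axes are the flange's). Camera axes: x right, y up, looking along -z (the intrinsics and any distortion apply to the point x, -y, -z); pixel columns grow to the right and rows downward; lengths in m; the calibration is good to about 2 mm. A picture is of the moment at which its call begins: read the wrist's pose just before it. There is no depth.
- job.finish_job(): hands the job in; it is judged then, once.
Trained networks look in a picture, given as the dict that the camera call returned (one of the last four; its "shot" number tells which), for a name from the list of things; names that differ only in an ending like _2 or _b are one class to them, and where a whole thing is asked for, a point or a joint stands for the part that bears it (a point fixed in the world has none). Each returns a list of dicts, best first, with "score" (0 to 1); they miss things now and then, are a little off and sometimes report something else, mostly with a low value. They report only what shows in the picture. A call takes as long as a camera call.
- viewer.boxes_of(picture, label): "extent" ([centre column, centre row, width, height] in pixels, round what is visible of it).
- viewer.spot_point(picture, label): "point" ([column, row] in pixels: a listed point, or the origin of a listed thing).
The state is a dict: "time": time; "q": joint angles; "joint_vel": joint speeds; "joint_torque": joint torques, N m; "tool_pos": TCP position; "tcp_rot": TCP orientation; "wrist_force": force on the tool from outside, world axes, zero at the start; "torque": the same for the moment, N m; "width": opening from 0.0 (shut) to 1.0 (fully open); "grip_force": force on a finger pad.
Only numpy, scipy, OpenCV 4.12 (cv2) and the standard library are available. Lean on these libraries where they do the work, as an engineer would, in place of code of your own. Each camera call takes 0.05 s, during which the arm holds its last target. There are 200 camera calls.

### The job

The jeweller has finished forming collets: put the narrow and the medium steel block back in the case, each lying fully down in its own compartment, the one that fits its width, with its holes up. Then shut the lid fully. Leave the wide block in its compartment and do not knock the loupe or the pliers away.

Things in the scene. Friction and masses are not known exactly. Their poses are not given: they have to be found in the camera images.
- block_narrow: Narrow steel collet block, a plain bar 60 mm long (its x), 18 mm wide (its y), 28 mm tall, about 0.21 kg, five small round holes in a row along its top; either way round is the same. Origin: centre of its underside. It lies flat on the bench at the start, at any yaw, holes up.
- block_medium: Medium steel collet block, a plain bar 60 mm long (its x), 28 mm wide (its y), 28 mm tall, about 0.33 kg, four square holes in a row along its top; either way round is the same. Origin: centre of its underside. It lies flat on the bench at the start, at any yaw, holes up.
- block_wide: Wide steel collet block, a plain bar 60 mm long (its x), 38 mm wide (its y), 28 mm tall, about 0.45 kg, three large round holes in a row along its top; either way round is the same. Origin: centre of its underside. It lies in its compartment in the case from the start and stays there.
- seat_narrow (a point): Floor centre of the narrow block's compartment: a straight-sided recess 64 mm long (this point's x), 22 mm wide (its y), 10 mm deep (2 mm play all round), floor 9 mm above the bench. Brass mark inlaid 43 mm before it (toward -x): a small solid disc of 7 mm. The three compartments lie side by side 66 mm apart in an order that varies.
- seat_medium (a point): Floor centre of the medium block's compartment: a straight-sided recess 64 mm long (this point's x), 32 mm wide (its y), 10 mm deep (2 mm play all round), floor 9 mm above the bench. Brass mark inlaid 43 mm before it (toward -x): an 11 mm square. The three compartments lie side by side 66 mm apart in an order that varies.
- seat_wide (a point): Floor centre of the wide block's compartment: a straight-sided recess 64 mm long (this point's x), 42 mm wide (its y), 10 mm deep (2 mm play all round), floor 9 mm above the bench. Brass mark inlaid 43 mm before it (toward -x): a ring of 15 mm. The three compartments lie side by side 66 mm apart in an order that varies.
- set_case: Flat dark wood case, fixed to the bench, 106 mm deep (its x, pointing to the hinge side, away from the robot), 212 mm wide (its y). Walls and the light wood round the compartments are flush, 19 mm above the bench; a block lying home stands 18 mm proud of them, blocks 33 mm or more apart. Origin: centre of its underside. Yaw 0.2 to 0.5.
- case_lid (a joint): Lid, a hollow wooden cover 106 mm deep, 212 wide, 30 high outside, 24 inside, hinged at the case's rear edge (x +53, z 19 mm in its frame). rad: 0 = shut, 2.0 = stop, leaning back 25 degrees. Stiff hinge: it stays at any angle and must be pushed right down (2 to 4 N at the free edge). It cannot shut over a block not down in place. Starts at 1.7 to 1.95.
- lid_edge (a point): Middle of the lid's free edge on its outside (top) face, 106 mm from the hinge line and 30 mm off the hinge plane; x points from there to the hinge, z out of the lid's top face, y along the hinge.
- loupe: Small folding loupe, 24 x 32 x 19 mm, a bystander lying among the blocks. Origin: centre of its underside.
- flat_pliers: Flat-nosed pliers, 51 x 133 x 11 mm, long side along y, a bystander in front of the case. Origin: centre of its underside.

How it is judged:
On the way:
1. the narrow and the medium block lie fully down in their own compartments, let go (horizontal distance between block_narrow and seat_narrow below 0.005 m and z of block_narrow in the frame of seat_narrow between -0.004 and 0.004 m and angle between the x axis of block_narrow and the x axis of seat_narrow, either way round below 0.1 rad and angle between each of block_narrow, block_medium's own z axis and vertical below 0.06 rad and horizontal distance between block_medium and seat_medium below 0.005 m and z of block_medium in the frame of seat_medium between -0.004 and 0.004 m and angle between the x axis of block_medium and the x axis of seat_medium, either way round below 0.1 rad and contact force between the fingers and block_narrow below 0.1 N and contact force between the fingers and block_medium below 0.1 N), for 0.2 s.
At the end, for the whole second after the job is handed in: All three blocks lie in their own compartments: each within 5 mm of its compartment's centre, its underside within 4 mm of the compartment's floor, in line with it within 0.1 rad, upright within 0.06 rad and at rest; and the lid is shut to within 0.05 rad (horizontal distance between block_narrow and seat_narrow below 0.005 m and z of block_narrow in the frame of seat_narrow between -0.004 and 0.004 m and angle between the x axis of block_narrow and the x axis of seat_narrow, either way round below 0.1 rad and angle between each of block_narrow, block_medium, block_wide's own z axis and vertical below 0.06 rad and horizontal distance between block_medium and seat_medium below 0.005 m and z of block_medium in the frame of seat_medium between -0.004 and 0.004 m and angle between the x axis of block_medium and the x axis of seat_medium, either way round below 0.1 rad and horizontal distance between block_wide and seat_wide below 0.005 m and z of block_wide in the frame of seat_wide between -0.004 and 0.004 m and angle between the x axis of block_wide and the x axis of seat_wide, either way round below 0.1 rad and value of joint case_lid below 0.05 rad and linear speed of each of block_narrow, block_medium, block_wide below 0.02 m/s); the robot touches nothing.
It fails at once if the wide block is taken out or pushed from its compartment (distance of block_wide from where it was at the start of the episode above 0.015 m).
It fails at once if the loupe is knocked more than 4 cm from where it lay (distance of loupe from where it was at the start of the episode above 0.04 m).
It fails at once if the pliers are knocked more than 4 cm from where they lay (distance of flat_pliers from where it was at the start of the episode above 0.04 m).
It also fails if it takes over 72 s, if anything falls off the work surface, if the arm or the gripper's body presses on something with over 40 N, if the wrist force passes 120 N, or if a joint passes its speed limit or range.

## Working session

There is one attempt and no reset: what is moved stays moved. The work goes in short steps, Python scripts to look and compute and a tool call to move; the robot and the scene stay as the last step left them, time stands still between calls to the robot, and variables do not carry over. Pictures are saved under pics/ and viewed, at most 10 in all, crops included, and the job is handed in when it is done.

Besides the shell and the picture viewer there is one more tool, called after "Request:" as a command line: name --argument value ..., lists and objects as JSON in quotes. step_arm: Moves the arm, as the interface text tells. Its arguments: {"type":"object","properties":{"series":{"type":"array"},"gripper":{"type":"number"},"newtons":{"type":"number"}},"required":["series"]}

```bash
mkdir -p pics; cat > h.py <<'E'
import numpy as np, cv2
from scipy.spatial.transform import Rotation as R
from workcell import monitor, viewer, job
def cam(name):
    s=monitor.read_state(); p=viewer.read_camera(name)
    if name=="wrist":
        T=np.eye(4);T[:3,:3]=R.from_rotvec(s["tcp_rot"]).as_matrix();T[:3,3]=s["tool_pos"]
        p["W"]=T@np.array(p["hand_eye"])
    else: p["W"]=np.array(p["T"])
    return p
def ray(p,uv):
    u=cv2.undistortPoints(np.array([[uv]],float),np.array(p["intrinsics"],float),np.array(p["distortion"],float))[0,0]
    d=p["W"][:3,:3]@np.array([u[0],-u[1],-1]); return p["W"][:3,3],d/np.linalg.norm(d)
def atz(p,uv,z):
    o,d=ray(p,uv); return o+d*(z-o[2])/d[2]
def tri(rs):
    A=np.zeros((3,3));b=np.zeros(3)
    for o,d in rs:
        P=np.eye(3)-np.outer(d,d);A+=P;b+=P@o
    x=np.linalg.solve(A,b); return x,max(np.linalg.norm((np.eye(3)-np.outer(d,d))@(x-o)) for o,d in rs)
def proj(p,X):
    c=np.linalg.inv(p["W"])@np.append(X,1)
    q,_=cv2.projectPoints(np.array([[c[0],-c[1],-c[2]]]),np.zeros(3),np.zeros(3),np.array(p["intrinsics"],float),np.array(p["distortion"],float)); return q[0,0]
def save(p,n): cv2.imwrite("pics/"+n,p["image"][:,:,::-1])
E
python3 - <<'E'
from h import *
s=monitor.read_state(); print(np.round(s["tool_pos"],4),np.round(s["tcp_rot"],4)); print(np.round(R.from_rotvec(s["tcp_rot"]).as_matrix(),3))
ps={n:cam(n) for n in("side","top","wrist")}
for n,p in ps.items(): print(n,np.round(p["W"],3).tolist())
for l in("block_narrow","block_medium","block_wide","seat_narrow","seat_medium","seat_wide","set_case","lid_edge","loupe","flat_pliers"):
    rs=[]
    for n,p in ps.items():
        r=viewer.spot_point(p,l)
        if r: print(l,n,[(np.round(x["point"]).tolist(),round(x["score"],2)) for x in r[:2]],np.round(atz(p,r[0]["point"],0),3)); rs.append(ray(p,r[0]["point"])) if n!="wrist" else 0
    if len(rs)>1: print("  tri",[np.round(a,4) for a in tri(rs)])
cv2.imwrite("pics/a.png",cv2.resize(np.vstack([np.hstack([ps["top"]["image"],ps["side"]["image"]])])[:,:,::-1],(800,300)))
save(ps["top"],"top.png");
print(hasattr(monitor,"x"), ps["top"]["intrinsics"],ps["wrist"]["intrinsics"])
print(np.round(ps["wrist"]["hand_eye"],3))
E
```

```text
[0.1641 0.654  0.2299] [-0.3851 -3.1176  0.0035]
[[-0.97   0.243 -0.001]
 [ 0.243  0.97  -0.002]
 [ 0.    -0.002 -1.   ]]
side [[-0.847, 0.295, -0.443, 0.079], [-0.532, -0.498, 0.684, 0.457], [-0.019, 0.815, 0.579, 0.58], [0.0, 0.0, 0.0, 1.0]]
top [[0.021, 0.982, -0.185, 0.312], [-1.0, 0.019, -0.014, -0.204], [-0.01, 0.186, 0.983, 0.902], [0.0, 0.0, 0.0, 1.0]]
wrist [[0.243, -0.921, -0.306, 0.085], [0.97, 0.23, 0.079, 0.673], [-0.003, -0.316, 0.949, 0.372], [0.0, 0.0, 0.0, 1.0]]
block_narrow side [([326.0, 157.0], 0.62)] [ 0.449 -0.419  0.   ]
block_narrow top [([360.0, 208.0], 0.58), ([182.0, 101.0], 0.28)] [ 0.445 -0.41   0.   ]
  tri [array([ 0.4445, -0.4081,  0.0071]), np.float64(0.0002)]
block_medium side [([305.0, 208.0], 0.61)] [ 0.404 -0.222  0.   ]
block_medium top [([267.0, 230.0], 0.55)] [ 0.395 -0.216  0.   ]
  tri [array([ 0.3968, -0.2149,  0.0072]), np.float64(0.003)]
block_wide side [([204.0, 244.0], 0.6)] [ 0.511 -0.035  0.   ]
block_wide top [([180.0, 173.0], 0.61)] [ 0.511 -0.029  0.   ]
  tri [array([ 0.5089, -0.0306,  0.005 ]), np.float64(0.0015)]
seat_narrow side
[... 803 characters left out ...]
190.0], 0.44)] [ 0.48  -0.275  0.   ]
  tri [array([ 0.4755, -0.2749,  0.0119]), np.float64(0.0023)]
flat_pliers side [([268.0, 263.0], 0.7)] [ 0.388 -0.054  0.   ]
flat_pliers top [([190.0, 235.0], 0.65), ([182.0, 172.0], 0.59)] [ 0.382 -0.058  0.   ]
  tri [array([ 0.3852, -0.0563, -0.0013]), np.float64(0.0037)]
False [[436.16559134   0.         256.105064  ]
 [  0.         436.16559134 188.30064968]
 [  0.           0.           1.        ]] [[336.41440422   0.         249.1262108 ]
 [  0.         336.41440422 191.30650063]
 [  0.           0.           1.        ]]
[[ 0.     0.949  0.316  0.081]
 [ 1.    -0.001  0.    -0.001]
 [ 0.001  0.316 -0.949 -0.142]
 [ 0.     0.     0.     1.   ]]
```

View pics/top.png

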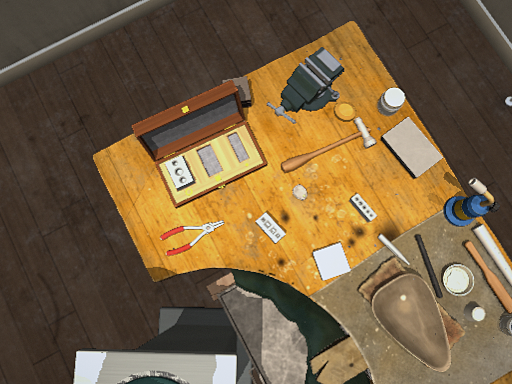

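View pics/a.png

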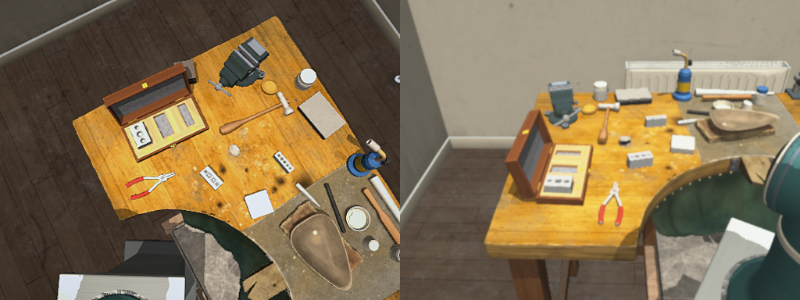

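The top view shows the case at about (205,165). The wide block is at (180,173), the empty medium compartment at (210,160) and the narrow one at (238,148). The medium block is at (270,227), the narrow block at (362,207), the loupe at (300,190) and the pliers at (195,237). These match the network points, so I'm moving over the case for a close look.

Request:
step_arm --series '[-0.037, -0.0474, -0.002, 0, -0.074, -0.0948, -0.004, 0, -0.111, -0.1422, -0.006, 0, -0.148, -0.1896, -0.008, 0, -0.185, -0.237, -0.01, 0, -0.222, -0.2844, -0.012, 0, -0.259, -0.3318, -0.014, 0, -0.296, -0.3792, -0.016, 0]' --gripper 0.7

```text
time: 2.65
tool_pos: [0.3596, 0.2132, 0.2478]
tcp_rot: [0.384, 3.117, 0.001]
wrist_force: [1.0, 0.6, -0.8]
width: 0.703
grip_force: 0.0
```

Request:
step_arm --series '[-0.037, -0.0474, -0.002, 0, -0.074, -0.0948, -0.004, 0, -0.111, -0.1422, -0.006, 0, -0.148, -0.1896, -0.008, 0, -0.185, -0.237, -0.01, 0, -0.185, -0.237, -0.01, 0, -0.185, -0.237, -0.01, 0]'

```text
time: 3.52
tool_pos: [0.4805, -0.0599, 0.2571]
tcp_rot: [-0.387, -3.117, -0.001]
wrist_force: [-0.3, 0.4, 0.2]
width: 0.701
grip_force: 0.0
```

```bash
python3 - <<'E'
from h import *
s=monitor.read_state(); print(s["time"],np.round(s["tool_pos"],4),np.round(s["tcp_rot"],4),np.round(s["q"],2),s["width"])
p=cam("wrist"); save(p,"w1.png")
import pickle; pickle.dump(p,open("w1.pkl","wb"))
for l in("block_narrow","block_medium","block_wide","seat_narrow","seat_medium","seat_wide","set_case","lid_edge","flat_pliers"):
    r=viewer.spot_point(p,l)
    if r: print(l,[(np.round(x["point"]).tolist(),round(x["score"],2)) for x in r[:2]],np.round(atz(p,r[0]["point"],0.009),3))
E
```

```text
3.525 [ 0.4805 -0.0599  0.2571] [-3.8690e-01 -3.1169e+00 -1.0000e-03] [-0.18 -0.12  1.96  0.    1.3  -1.5 ] 0.7013464152122832
block_medium [([99.0, 120.0], 0.78)] [ 0.4   -0.221  0.009]
block_wide [([278.0, 169.0], 0.8)] [ 0.509 -0.033  0.009]
seat_narrow [([79.0, 188.0], 0.27)] [ 0.472 -0.276  0.009]
seat_medium [([233.0, 203.0], 0.61)] [ 0.538 -0.096  0.009]
seat_wide [([279.0, 170.0], 0.72), ([238.0, 202.0], 0.61)] [ 0.511 -0.032  0.009]
lid_edge [([298.0, 310.0], 0.97), ([198.0, 233.0], 0.6)] [ 0.714 -0.049  0.009]
flat_pliers [([221.0, 70.0], 0.68)] [ 0.383 -0.068  0.009]
```

View pics/w1.png

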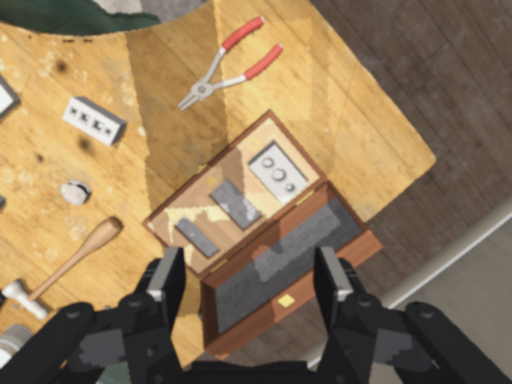

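The wrist view shows the case with the wide block at (277,172), the medium recess at (235,203) and the narrow recess at (197,237). The medium block is at (95,120), the loupe at (75,192), the pliers at (215,75) and the hammer at lower left. Next I go above the medium block, turned to its yaw.

Request:
step_arm --series '[0.0053, -0.0216, 0.008, 0.18, 0.0107, -0.0432, 0.016, 0.36, 0.016, -0.0648, 0.024, 0.54, 0.0214, -0.0864, 0.032, 0.72, 0.0267, -0.108, 0.04, 0.9, 0.032, -0.1295, 0.048, 1.08, 0.0374, -0.151, 0.056, 1.26, 0.0427, -0.1727, 0.064, 1.44]'

```text
time: 5.03
tool_pos: [0.3971, -0.2177, 0.1931]
tcp_rot: [2.351, 2.083, 0.0]
wrist_force: [0.2, -0.7, 0.4]
width: 0.699
grip_force: 0.0
```

Request:
step_arm --series '[0, 0, 0.016, 0.18, 0, 0, 0.032, 0.36, 0, 0, 0.048, 0.54, 0, 0, 0.063, 0.725, 0, 0, 0.063, 0.725, 0, 0, 0.063, 0.725]'

```text
time: 5.78
tool_pos: [0.3978, -0.2173, 0.1308]
tcp_rot: [2.932, 1.127, 0.001]
wrist_force: [1.1, 0.4, -0.1]
width: 0.702
grip_force: 0.0
```

```bash
python3 - <<'E'
from h import *
s=monitor.read_state(); print(s["time"],np.round(s["tool_pos"],4),np.round(s["q"],2))
p=cam("wrist"); save(p,"w2.png")
m=R.from_rotvec(s["tcp_rot"]).as_matrix(); print("ang",np.arctan2(m[1,0],m[0,0]))
for l in("block_narrow","block_medium","loupe"):
    r=viewer.spot_point(p,l); b=viewer.boxes_of(p,l)
    if r: print(l,[(np.round(x["point"]).tolist(),round(x["score"],2)) for x in r[:2]],np.round(atz(p,r[0]["point"],0.0),4), b[:1])
E
```

```text
5.775 [ 0.3978 -0.2173  0.1308] [-0.55 -0.07  2.17 -0.    1.05  0.28]
ang 0.7339763895504167
block_medium [([255.0, 186.0], 0.79)] [ 0.3973 -0.2258  0.    ] [{'extent': [253.7, 188.2, 37.3, 78.3], 'score': 0.74}]
loupe [([368.0, 162.0], 0.57), ([431.0, 276.0], 0.23)] [ 0.4769 -0.2823  0.    ] [{'extent': [372.4, 164.9, 38.5, 46.1], 'score': 0.73}]
```

View pics/w2.png

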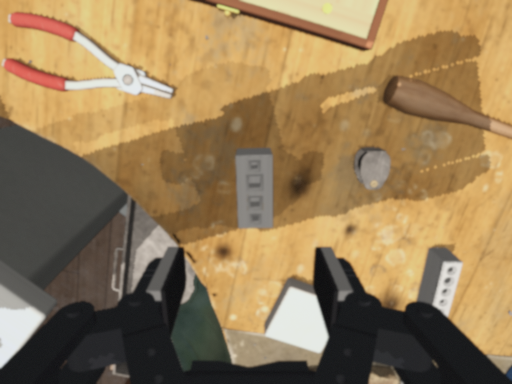

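```bash
cat >> h.py <<'E'
from scipy.optimize import minimize
def hull(p,q,L,W,H,z0=0):
    c,s=np.cos(q[2]),np.sin(q[2])
    return cv2.convexHull(np.array([proj(p,[q[0]+c*a-s*b,q[1]+s*a+c*b,z]) for a in(-L/2,L/2) for b in(-W/2,W/2) for z in(z0,z0+H)],np.float32))
def fitbox(p,mask,q0,L,W,H,z0=0,k=4):
    M=cv2.resize(mask,None,fx=k,fy=k,interpolation=cv2.INTER_NEAREST)>0
    def f(q):
        A=np.zeros(M.shape,np.uint8); h=hull(p,q,L,W,H,z0)
        cv2.fillConvexPoly(A,np.round(((h+.5)*k-.5)*16).astype(np.int32),1,shift=4); A=A>0
        return 1-(A&M).sum()/max(1,(A|M).sum())
    q0=np.array(q0,float); S=np.vstack([q0]+[q0+d for d in np.diag([.006,.006,.12])])
    r=minimize(f,q0,method="Nelder-Mead",options=dict(initial_simplex=S,xatol=1e-5,fatol=1e-5))
    return r.x,1-r.fun
def greymask(p,box,smax=60,pad=8):
    x,y,w,h=box; hsv=cv2.cvtColor(p["image"],cv2.COLOR_RGB2HSV)
    m=(hsv[:,:,1]<smax).astype(np.uint8); R0=np.zeros_like(m)
    R0[max(0,int(y-h/2-pad)):int(y+h/2+pad),max(0,int(x-w/2-pad)):int(x+w/2+pad)]=1; m&=R0
    m=cv2.morphologyEx(m,cv2.MORPH_CLOSE,np.ones((9,9),np.uint8))
    n,l,st,_=cv2.connectedComponentsWithStats(m); i=1+np.argmax(st[1:,4]); return (l==i).astype(np.uint8)*255
def totool(s,d):
    m=R.from_rotvec(s["tcp_rot"]).as_matrix(); return m.T@np.array(d)
E
python3 - <<'E'
from h import *
s=monitor.read_state(); p=cam("wrist")
b=viewer.boxes_of(p,"block_medium")[0]["extent"]
out=p["image"].copy()
for sm in (50,70,90):
    m=greymask(p,b,sm); q,i=fitbox(p,m,[.398,-.222,.73],.06,.028,.028); print(sm,m.sum()//255,np.round(q,4),round(i,3))
cv2.polylines(out,[np.round(hull(p,q,.06,.028,.028)).astype(int)],True,(255,0,0))
b=viewer.boxes_of(p,"block_narrow"); print(b[:1])
qn,i2=fitbox(p,greymask(p,[440,282,44,75],70,6),[.445,-.41,.75],.06,.018,.028); print(np.round(qn,4),i2)
cv2.polylines(out,[np.round(hull(p,qn,.06,.018,.028)).astype(int)],True,(255,0,0))
cv2.imwrite("pics/f2.png",cv2.resize(out[120:340,190:490,::-1],None,fx=2,fy=2))
d=np.array([q[0],q[1],0])-s["tool_pos"]; d[2]=0; print("tool move",totool(s,d))
E
```

```text
50 2799 [ 0.3987 -0.2231  0.7583] 0.939
70 2879 [ 0.3991 -0.2227  0.7539] 0.965
90 2973 [ 0.3995 -0.2227  0.7693] 0.968
[{'extent': [441.7, 281.0, 39.2, 67.6], 'score': 0.92}]
[ 0.4421 -0.4134  0.6769] 0.8372808570922614
tool move [-2.24950570e-03  5.30780949e-03  3.54154981e-06]
```

View pics/f2.png

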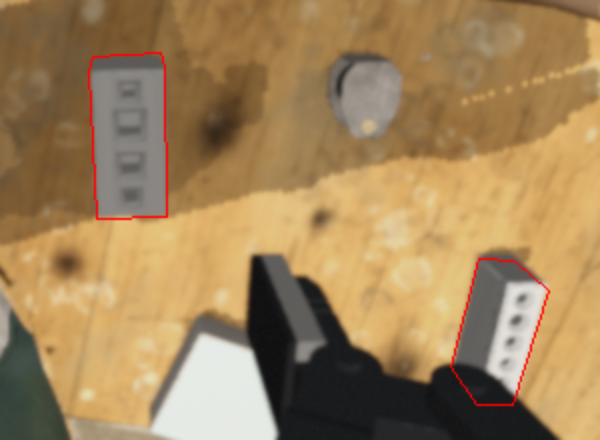

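The fit outlines the medium block well, at (0.399, -0.223) with yaw 0.755. The narrow block is at about (0.442, -0.413). I'll descend and grip the medium block.

Request:
step_arm --series '[-0.0026, 0.005, 0.02, -0.02, -0.0026, 0.005, 0.06, -0.02, -0.0026, 0.005, 0.09, -0.02, -0.0026, 0.005, 0.11, -0.02, -0.0026, 0.005, 0.121, -0.02, -0.0026, 0.005, 0.121, -0.02]'

```text
time: 7.02
tool_pos: [0.3984, -0.2223, 0.0088]
tcp_rot: [-2.922, -1.152, 0.001]
wrist_force: [-0.4, 0.2, 0.3]
width: 0.699
grip_force: 0.0
```

Request:
step_arm --series '[0, 0, 0, 0, 0, 0, 0, 0, 0, 0, 0, 0, 0, 0, 0, 0, 0, 0, 0, 0]' --gripper 0.15 --newtons 60

```text
time: 7.65
tool_pos: [0.3997, -0.2231, 0.0105]
tcp_rot: [2.921, 1.151, 0.002]
wrist_force: [-0.3, 1.3, 5.3]
width: 0.312
grip_force: 61.2
```

Request:
step_arm --series '[0, 0, -0.02, 0, 0, 0, -0.06, 0, 0, 0, -0.1, 0, 0, 0, -0.14, 0, 0, 0, -0.16, 0, 0, 0, -0.16, 0]'

```text
time: 8.4
tool_pos: [0.3997, -0.2232, 0.1708]
tcp_rot: [2.92, 1.151, 0.004]
wrist_force: [-0.1, 0.4, -3.8]
width: 0.311
grip_force: 60.2
```

```bash
python3 - <<'E'
from h import *
s=monitor.read_state(); print(s["time"],np.round(s["tool_pos"],4),np.round(s["q"],2),s["width"],s["grip_force"])
p=cam("wrist"); save(p,"w3.png")
for l in ("block_medium",): print(viewer.boxes_of(p,l)[:2],viewer.spot_point(p,l)[:2])
E
```

```text
8.4 [ 0.3997 -0.2232  0.1708] [-0.56 -0.11  2.12 -0.    1.13  0.26] 0.31082706766547347 60.234564542770386
[{'extent': [251.2, 262.2, 71.3, 140.5], 'score': 0.81}] [{'point': [249.1, 246.8], 'score': 0.67}]
```

View pics/w3.png

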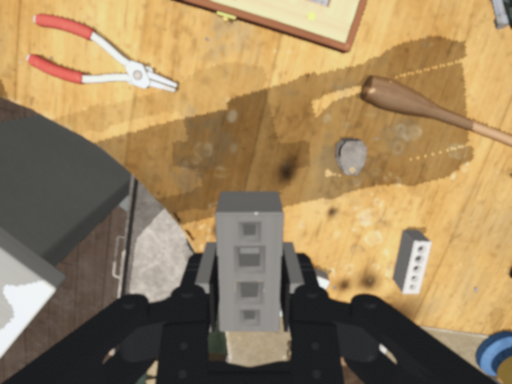

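The medium block is held squarely: its top face runs from row 211 to 331 and columns 217–283. Now I carry it over the case with the camera on the robot side and measure the compartments.

Request:
step_arm --series '[0.02, 0.0017, -0.015, -0.18, 0.05, 0.0034, -0.03, -0.36, 0.08, 0.005, -0.03, -0.54, 0.11, 0.007, -0.03, -0.72, 0.14, 0.0085, -0.03, -0.9, 0.17, 0.01, -0.03, -1.08, 0.2, 0.012, -0.03, -1.26, 0.2275, 0.0136, -0.03, -1.44]'

```text
time: 9.55
tool_pos: [0.5739, -0.0764, 0.1965]
tcp_rot: [-1.427, -2.794, 0.002]
wrist_force: [-0.3, -0.5, -4.3]
width: 0.307
grip_force: 60.1
```

Request:
step_arm --series '[0, 0, 0, -0.18, 0, 0, 0, -0.36, 0, 0, 0, -0.54, 0, 0, 0, -0.72, 0, 0, 0, -0.9, 0, 0, 0, -1.08, 0, 0, 0, -1.26, 0, 0, 0, -1.4]'

```text
time: 10.55
tool_pos: [0.573, -0.0771, 0.1964]
tcp_rot: [0.706, -3.057, -0.003]
wrist_force: [-0.1, 0.3, -3.9]
width: 0.314
grip_force: 60.2
```

Request:
step_arm --series '[0, 0, 0, 0, 0, 0, 0, 0]'

```text
time: 10.8
tool_pos: [0.5737, -0.0772, 0.1979]
tcp_rot: [0.696, -3.061, -0.001]
wrist_force: [-0.3, -0.5, -3.7]
width: 0.311
grip_force: 60.2
```

```bash
python3 - <<'E'
from h import *
import pickle
s=monitor.read_state(); print(s["time"],np.round(s["tool_pos"],4),np.round(s["q"],2),s["width"],s["grip_force"])
m=R.from_rotvec(s["tcp_rot"]).as_matrix(); print("ang",np.arctan2(m[1,0],m[0,0]))
p=cam("wrist"); save(p,"w4.png"); pickle.dump((s,p),open("w4.pkl","wb"))
for l in("block_wide","seat_narrow","seat_medium","seat_wide","lid_edge"):
    r=viewer.spot_point(p,l)
    if r: print(l,[(np.round(x["point"]).tolist(),round(x["score"],2)) for x in r[:2]],np.round(atz(p,r[0]["point"],0.009),4))
cv2.imwrite("pics/w4z.png",cv2.resize(p["image"][20:280,60:440,::-1],None,fx=2,fy=2,interpolation=cv2.INTER_CUBIC))
E
```

```text
10.8 [ 0.5737 -0.0772  0.1979] [-0.18  0.11  1.85 -0.    1.19 -2.19] 0.3107833292962923 60.2359414100647
ang -2.694729509350342
block_wide [([320.0, 125.0], 0.79)] [ 0.508  -0.0328  0.009 ]
seat_narrow [([187.0, 130.0], 0.79)] [ 0.5686 -0.1485  0.009 ]
seat_medium [([253.0, 130.0], 0.97)] [ 0.5407 -0.0897  0.009 ]
```

View pics/w4z.png

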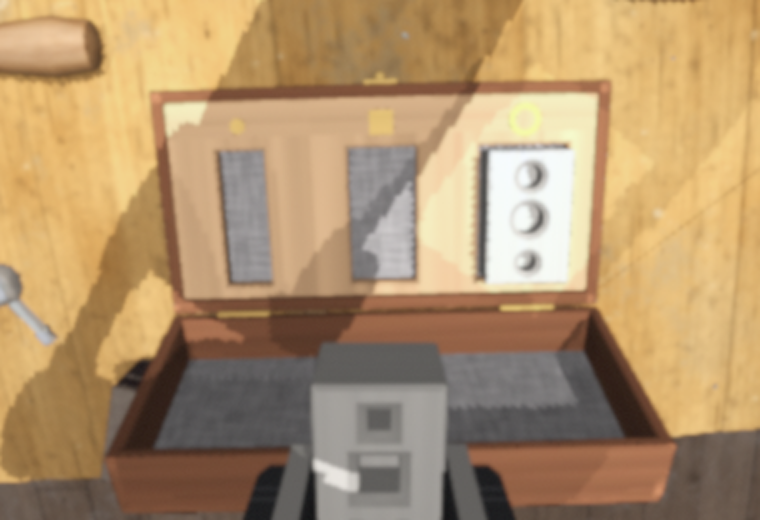

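The view is clear. In crop coordinates the medium recess spans (348–415, 147–280), the narrow one (218–272, 149–283), and the wide block is at (528,215). The disc, square and ring marks confirm the order. I'll fit both recesses and the held block in tool coordinates.

```bash
cat > seat.py <<'E'
from h import *
def seatfit(p,boxes,q0,k=4,smax=60,z0=.009):
    """boxes: {ycase_offset:(width,[x0,y0,x1,y1])}; fits case seat-row centre x,y,yaw"""
    hsv=cv2.cvtColor(cv2.GaussianBlur(p["image"],(3,3),0),cv2.COLOR_RGB2HSV); g=(hsv[:,:,1]<smax).astype(np.uint8)
    ms=[]
    for yo,(w,b) in boxes.items():
        m=np.zeros_like(g); m[b[1]:b[3],b[0]:b[2]]=g[b[1]:b[3],b[0]:b[2]]
        m=cv2.morphologyEx(m,cv2.MORPH_CLOSE,np.ones((5,5),np.uint8)); m=cv2.morphologyEx(m,cv2.MORPH_OPEN,np.ones((3,3),np.uint8))
        ms.append((yo,w,cv2.resize(m,None,fx=k,fy=k,interpolation=cv2.INTER_NEAREST)>0))
    def f(q):
        t=0
        for yo,w,M in ms:
            c,s=np.cos(q[2]),np.sin(q[2]); A=np.ones(M.shape,np.uint8)
            for z in(z0,z0+.01):
                B=np.zeros_like(A); h=np.array([proj(p,[q[0]-s*yo+c*a-s*b,q[1]+c*yo+s*a+c*b,z]) for a,b in((-.032,-w/2),(.032,-w/2),(.032,w/2),(-.032,w/2))])
                cv2.fillConvexPoly(B,np.round(((h+.5)*k-.5)*16).astype(np.int32),1,shift=4); A&=B
            A=A>0; t+=1-(A&M).sum()/max(1,(A|M).sum())
        return t/len(ms)
    q0=np.array(q0,float); S=np.vstack([q0]+[q0+d for d in np.diag([.005,.005,.05])])
    r=minimize(f,q0,method="Nelder-Mead",options=dict(initial_simplex=S,xatol=1e-5,fatol=1e-5)); return r.x,1-r.fun
E
python3 - <<'E'
from seat import *
import pickle
s,p=pickle.load(open("w4.pkl","rb"))
B={0:(.032,[228,86,275,168]),-.066:(.022,[160,86,204,170])}
for sm in(50,70,90): print(sm,[ (np.round(a,4),round(b,3)) for a,b in (seatfit(p,B,[.54,-.09,.446],smax=sm),seatfit(p,{0:B[0]},[.54,-.09,.446],smax=sm))])
# block in tool frame
t=dict(p); t["W"]=np.array(p["hand_eye"])
w3=cv2.imread("pics/w3.png"); w4=p["image"][:,:,::-1]
for im in(w3,w4):
    g=cv2.cvtColor(im,cv2.COLOR_BGR2GRAY).astype(float)
    pr=np.abs(np.diff(cv2.GaussianBlur(g,(3,3),0)[185:340,[222,226,230,270,274]].mean(1)));
    i=np.argsort(pr)[::-1][:10]+185.5; print("rows",np.sort(i))
    pc=np.abs(np.diff(g[215:235,200:300].mean(0))); j=np.argsort(pc)[::-1][:8]+200.5; print("cols",np.sort(j))
for n,uv in dict(near=(250,210.7),far=(250,331),L=(216.5,220),R=(282.7,220)).items(): print(n,np.round(atz(t,uv,-.0175),4))
print("endbottom",np.round(atz(t,(250,192),.0105),4))
m=R.from_rotvec(s["tcp_rot"]).as_matrix(); print("ang",np.arctan2(m[1,0],m[0,0]))
E
```

```text
50 [(array([ 0.5385, -0.0931,  0.4738]), np.float64(0.969)), (array([ 0.5384, -0.093 ,  0.4701]), np.float64(0.971))]
70 [(array([ 0.5384, -0.0931,  0.466 ]), np.float64(0.921)), (array([ 0.5383, -0.0932,  0.4654]), np.float64(0.913))]
90 [(array([ 0.5376, -0.0931,  0.4625]), np.float64(0.775)), (array([ 0.5374, -0.0936,  0.4485]), np.float64(0.736))]
rows [189.5 190.5 191.5 192.5 209.5 210.5 211.5 212.5 213.5 337.5]
cols [211.5 212.5 213.5 216.5 260.5 282.5 283.5 284.5]
rows [210.5 211.5 212.5 252.5 262.5 329.5 330.5 336.5 337.5 338.5]
cols [214.5 215.5 216.5 243.5 260.5 281.5 282.5 283.5]
near [ 0.0322 -0.0008 -0.0175]
far [-0.0273 -0.0007 -0.0175]
L [ 0.0282 -0.0142 -0.0175]
R [ 0.0282  0.0124 -0.0175]
endbottom [ 0.0307 -0.0007  0.0105]
ang -2.694729509350342
```

Request:
step_arm --series '[0.02, 0.001, 0.0, -0.01, 0.0369, 0.0018, 0.02, -0.02, 0.0369, 0.0018, 0.07, -0.02, 0.0369, 0.0018, 0.11, -0.02, 0.0369, 0.0018, 0.145, -0.02, 0.0369, 0.0018, 0.163, -0.02, 0.0369, 0.0018, 0.163, -0.02, 0.0369, 0.0018, 0.163, -0.02]'

```text
time: 12.1
tool_pos: [0.5418, -0.0922, 0.038]
tcp_rot: [-0.73, 3.053, -0.002]
wrist_force: [-0.2, -0.2, -3.6]
width: 0.311
grip_force: 60.2
```

```bash
python3 - <<'E'
from h import *
import pickle
s=monitor.read_state(); print(s["time"],np.round(s["tool_pos"],4),s["width"],np.round(s["wrist_force"],1))
m=R.from_rotvec(s["tcp_rot"]).as_matrix(); print("ang",np.arctan2(m[1,0],m[0,0]))
p=cam("wrist"); pickle.dump((s,p),open("w5.pkl","wb"))
cv2.imwrite("pics/w5z.png",cv2.resize(p["image"][60:260,100:420,::-1],None,fx=2.5,fy=2.5,interpolation=cv2.INTER_CUBIC))
E
```

```text
12.1 [ 0.5418 -0.0922  0.038 ] 0.3107439020116222 [-0.2 -0.2 -3.6]
ang -2.672397607849764
```

View pics/w5z.png

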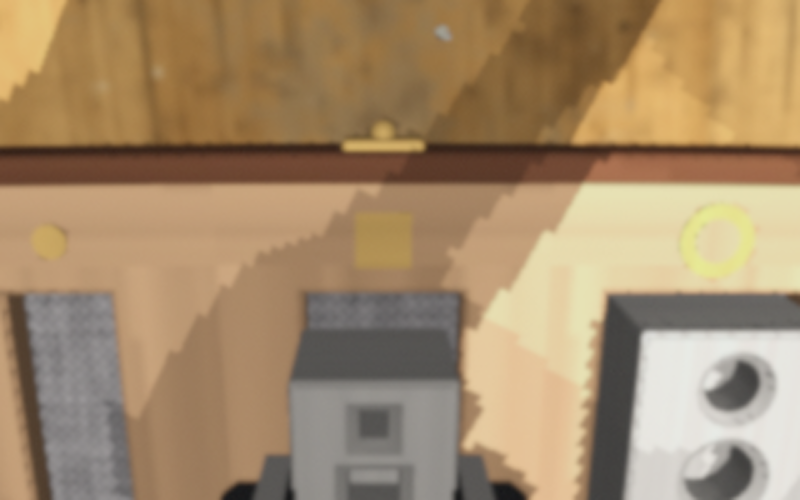

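The held block hovers over the medium recess and the yaw matches. The block's near bottom edge is at crop row 329, columns 300–446. The recess edge is at row 292, columns 303–462, and the mark is at (384,240).

```bash
python3 - <<'E'
from h import *
import pickle
s0,p=pickle.load(open("w5.pkl","rb")); s=monitor.read_state(); print(np.round(s["tool_pos"],4),s["time"])
t=dict(p); t["W"]=np.array(p["hand_eye"])
c=lambda u,v:(100+(u+.5)/2.5-.5,60+(v+.5)/2.5-.5)
zs=s0["tool_pos"][2]-.019
for n,uv,z in(("mark",(384,240),zs),("openL",(303,292),zs),("openR",(462,292),zs),("openR lower",(462,318),zs),("botL",(300,329),.0105),("botR",(446,329),.0105),("topL",(291,380),-.0175),("topR",(459,380),-.0175),("disc",(49,240),zs),("ring",(718,241),zs)): print(n,np.round(atz(t,c(*uv),z)*1000,1))
E
```

```text
[ 0.5421 -0.0922  0.0382] 12.15
mark [46.6  0.9 19. ]
openL [ 36.  -15.2  19. ]
openR [36.  16.5 19. ]
openR lower [30.6 16.7 19. ]
botL [ 31.1 -15.2  10.5]
botR [31.1 12.7 10.5]
topL [ 31.8 -14.3 -17.5]
topR [ 31.8  12.5 -17.5]
disc [ 46.7 -65.1  19. ]
ring [46.6 66.9 19. ]
```

Request:
step_arm --series '[0.0024, 0.0019, 0, 0, 0.0024, 0.0019, 0.005, 0, 0.0024, 0.0019, 0.005, 0]'

```text
time: 12.52
tool_pos: [0.537, -0.091, 0.031]
tcp_rot: [0.73, -3.055, -0.0]
wrist_force: [-0.2, -0.7, -3.7]
width: 0.309
grip_force: 60.3
```

Request:
step_arm --series '[0, 0, 0, 0, 0, 0, 0, 0]'

```text
time: 12.78
tool_pos: [0.5375, -0.0911, 0.0313]
tcp_rot: [-0.73, 3.056, -0.0]
wrist_force: [-0.4, -0.7, -3.6]
width: 0.311
grip_force: 60.3
```

```bash
python3 - <<'E'
from h import *
import pickle
for i in range(2):
    s=monitor.read_state(); print(s["time"],np.round(s["tool_pos"],4),np.round(s["joint_vel"],3)); p=cam("wrist")
pickle.dump((s,p),open("w6.pkl","wb"))
t=dict(p); t["W"]=np.array(p["hand_eye"]); zs=s["tool_pos"][2]-.019
# brass square mark: template from w5, matched
s5,p5=pickle.load(open("w5.pkl","rb"))
g=p["image"]; 
for name,(x0,y0,x1,y1),z5,z in(("mark",(236,140,271,172),s5["tool_pos"][2]-.019,zs),("ring",(366,136,407,176),0,zs)):
    r=cv2.matchTemplate(g,p5["image"][y0:y1,x0:x1],cv2.TM_CCOEFF_NORMED); _,v,_,l=cv2.minMaxLoc(r)
    yy,xx=l[1],l[0]; dx=0 if not 0<xx<r.shape[1]-1 else (r[yy,xx+1]-r[yy,xx-1])/2/(2*r[yy,xx]-r[yy,xx+1]-r[yy,xx-1]); dy=(r[yy+1,xx]-r[yy-1,xx])/2/(2*r[yy,xx]-r[yy+1,xx]-r[yy-1,xx])
    sh=(xx+dx-x0,yy+dy-y0); c0=(253.4,155.8) if name=="mark" else (387,156.2)
    print(name,round(v,3),np.round(sh,2),np.round(atz(t,(c0[0]+sh[0],c0[1]+sh[1]),z)*1000,1))
print(viewer.spot_point(p,"seat_medium")[:1])
E
```

```text
12.775 [ 0.5375 -0.0911  0.0313] [ 0.001  0.    -0.001  0.    -0.    -0.001]
12.825 [ 0.5375 -0.0912  0.0313] [-0.001  0.    -0.    -0.001 -0.001  0.001]
mark 0.931 [-6.    9.53] [43.4 -1.9 12.3]
ring 0.971 [-1.73  9.93] [43.2 63.9 12.3]
[]
```

Request:
step_arm --series '[-0.0012, -0.0009, 0, 0, -0.0012, -0.0009, 0, 0, -0.0012, -0.0009, 0.002, 0, -0.0012, -0.0009, 0.004, 0, -0.0012, -0.0009, 0.004, 0]'

```text
time: 13.55
tool_pos: [0.5385, -0.0913, 0.0269]
tcp_rot: [0.73, -3.055, -0.0]
wrist_force: [-0.9, 0.1, -2.7]
width: 0.311
grip_force: 60.3
```

Request:
step_arm --series '[0, 0, 0.002, 0, 0, 0, 0.004, 0, 0, 0, 0.006, 0, 0, 0, 0.0075, 0, 0, 0, 0.0075, 0]'

```text
time: 14.18
tool_pos: [0.5389, -0.0914, 0.0197]
tcp_rot: [-0.73, 3.055, -0.0]
wrist_force: [-0.6, -0.1, -4.4]
width: 0.313
grip_force: 60.4
```

Request:
step_arm --series '[0, 0, 0.001, 0, 0, 0, 0.001, 0]'

```text
time: 14.42
tool_pos: [0.539, -0.0914, 0.0196]
tcp_rot: [-0.73, 3.055, -0.0]
wrist_force: [-3.7, 1.2, 4.8]
width: 0.31
grip_force: 61.3
```

Request:
step_arm --series '[0, 0, 0, 0, 0, 0, 0, 0, 0, 0, 0, 0]' --gripper 0.5

```text
time: 14.8
tool_pos: [0.5392, -0.0915, 0.0189]
tcp_rot: [-0.73, 3.055, -0.0]
wrist_force: [-0.4, -0.5, 0.6]
width: 0.496
grip_force: 0.0
```

Request:
step_arm --series '[0, 0, -0.01, 0, 0, 0, -0.04, 0, 0, 0, -0.09, 0, 0, 0, -0.14, 0, 0, 0, -0.18, 0, 0, 0, -0.18, 0, 0, 0, -0.18, 0]'

```text
time: 15.68
tool_pos: [0.5385, -0.0913, 0.1987]
tcp_rot: [0.73, -3.055, -0.0]
wrist_force: [0.2, 0.3, 0.2]
width: 0.498
grip_force: 0.0
```

```bash
python3 - <<'E'
from h import *
import pickle
s=monitor.read_state(); print(s["time"],np.round(s["tool_pos"],4),np.round(s["q"],2))
p=cam("wrist"); pickle.dump((s,p),open("w7.pkl","wb")); save(p,"w7.png")
for l in("block_medium","block_wide","seat_narrow"):
    r=viewer.spot_point(p,l); b=viewer.boxes_of(p,l)
    print(l,[(np.round(x["point"]).tolist(),round(x["score"],2),np.round(atz(p,x["point"],.009),4)) for x in r[:1]],b[:1])
E
```

```text
15.675 [ 0.5385 -0.0913  0.1987] [-0.21  0.04  1.92 -0.    1.18 -2.25]
block_medium [([247.0, 165.0], 0.79, array([ 0.5408, -0.0942,  0.009 ]))] [{'extent': [248.8, 169.1, 28.0, 64.4], 'score': 0.87}]
block_wide [([318.0, 166.0], 0.84, array([ 0.5089, -0.0295,  0.009 ]))] [{'extent': [319.5, 167.1, 46.7, 63.7], 'score': 0.95}]
seat_narrow [([185.0, 162.0], 0.93, array([ 0.5653, -0.1515,  0.009 ]))] [{'extent': [183.1, 156.2, 69.4, 92.3], 'score': 0.9}]
```

```bash
python3 - <<'E'
from seat import *
import pickle
s,p=pickle.load(open("w7.pkl","rb"))
for z in (.009,.011):
  for sm in(50,70): print("medium",z,[np.round(x,4) for x in fitbox(p,greymask(p,[248.8,169.1,28,64.4],sm,4),[.539,-.093,.467],.06,.028,.028,z)])
for sm in(50,60): print("narrow seat (row centre)",[np.round(x,4) for x in seatfit(p,{-.066:(.022,[165,120,204,205])},[.5385,-.093,.467],smax=sm)])
m=R.from_rotvec(s["tcp_rot"]).as_matrix(); print("ang",np.arctan2(m[1,0],m[0,0]))
p3=dict(p); p3["image"]=cv2.imread("pics/w3.png")[:,:,::-1].copy()
T=np.eye(4);T[:3,:3]=R.from_rotvec([2.92,1.151,.004]).as_matrix();T[:3,3]=[.3997,-.2232,.1708];p3["W"]=T@np.array(p["hand_eye"])
for sm in(50,70): q,i=fitbox(p3,greymask(p3,[413,261,38,68],sm,5),[.442,-.413,.7],.06,.018,.028); print("narrow",np.round(q,4),round(i,3))
tgt=np.array([q[0],q[1],.13]); d=totool(s,tgt-s["tool_pos"]); print("move",np.round(d,4))
E
```

```text
medium 0.009 [array([ 0.5377, -0.0931,  0.4706]), np.float64(0.9625)]
medium 0.009 [array([ 0.5379, -0.0932,  0.4621]), np.float64(0.9292)]
medium 0.011 [array([ 0.5372, -0.0935,  0.4834]), np.float64(0.9629)]
medium 0.011 [array([ 0.5376, -0.0933,  0.4647]), np.float64(0.9382)]
narrow seat (row centre) [array([ 0.5382, -0.0933,  0.4717]), np.float64(0.968)]
narrow seat (row centre) [array([ 0.5383, -0.0932,  0.475 ]), np.float64(0.9386)]
ang -2.6723650122069453
narrow [ 0.4436 -0.4098  0.7613] 0.897
narrow [ 0.4445 -0.4085  0.7411] 0.924
move [ 0.2273 -0.2404  0.0687]
```

The medium block is seated within about 1 mm of its compartment centre. Now to the narrow block.

Request:
step_arm --series '[0.0284, -0.03, 0, 0.18, 0.0568, -0.06, 0, 0.36, 0.0852, -0.09, 0, 0.54, 0.1136, -0.12, 0, 0.72, 0.142, -0.15, 0, 0.9, 0.1705, -0.18, 0, 1.08, 0.199, -0.21, 0, 1.26, 0.2273, -0.2404, 0.01, 1.44]'

```text
time: 17.02
tool_pos: [0.4448, -0.4103, 0.1893]
tcp_rot: [1.473, 2.773, -0.001]
wrist_force: [1.4, 0.1, -0.2]
width: 0.503
grip_force: 0.0
```

Request:
step_arm --series '[0, 0, 0.01, 0.18, 0, 0, 0.02, 0.36, 0, 0, 0.03, 0.54, 0, 0, 0.04, 0.72, 0, 0, 0.05, 0.9, 0, 0, 0.058, 1.08, 0, 0, 0.058, 1.26, 0, 0, 0.058, 1.42]'

```text
time: 18.02
tool_pos: [0.4446, -0.4083, 0.1299]
tcp_rot: [-2.925, -1.143, 0.001]
wrist_force: [0.0, -0.3, -0.6]
width: 0.501
grip_force: 0.0
```

Request:
step_arm --series '[0, 0, 0, 0, 0, 0, 0, 0]'

```text
time: 18.27
tool_pos: [0.4448, -0.4085, 0.1305]
tcp_rot: [-2.921, -1.156, 0.0]
wrist_force: [-0.2, -0.7, 0.1]
width: 0.503
grip_force: 0.0
```

```bash
python3 - <<'E'
from h import *
s=monitor.read_state(); print(s["time"],np.round(s["tool_pos"],4),np.round(s["q"],2))
p=cam("wrist"); save(p,"w8.png")
m=R.from_rotvec(s["tcp_rot"]).as_matrix(); print("ang",np.arctan2(m[1,0],m[0,0]))
b=viewer.boxes_of(p,"block_narrow")[0]; r=viewer.spot_point(p,"block_narrow")[0]; print(b,r,np.round(atz(p,r["point"],0),4))
for sm in(50,70,90): q,i=fitbox(p,greymask(p,b["extent"],sm,6),[.444,-.409,.75],.06,.018,.028); print("narrow",np.round(q,4),round(i,3),np.round(totool(s,[q[0]-s["tool_pos"][0],q[1]-s["tool_pos"][1],0]),4))
E
```

```text
18.275 [ 0.4448 -0.4085  0.1305] [-0.78  0.21  1.86  0.    1.07  0.03]
ang 0.7534428058621747
{'extent': [252.8, 185.3, 23.8, 81.0], 'score': 0.96} {'point': [251.7, 179.6], 'score': 0.65} [ 0.4468 -0.4109  0.    ]
narrow [ 0.4442 -0.4115  0.7096] 0.932 [-0.0024  0.0018 -0.    ]
narrow [ 0.4446 -0.411   0.7135] 0.959 [-0.0019  0.0017 -0.    ]
narrow [ 0.4444 -0.4112  0.7122] 0.957 [-0.0021  0.0017 -0.    ]
```

Request:
step_arm --series '[-0.002, 0.0017, 0.02, 0.04, -0.002, 0.0017, 0.06, 0.04, -0.002, 0.0017, 0.09, 0.04, -0.002, 0.0017, 0.11, 0.04, -0.002, 0.0017, 0.12, 0.04, -0.002, 0.0017, 0.12, 0.04, -0.002, 0.0017, 0.12, 0.04]'

```text
time: 19.3
tool_pos: [0.4454, -0.4121, 0.012]
tcp_rot: [2.943, 1.092, 0.001]
wrist_force: [1.0, -0.1, -0.3]
width: 0.497
grip_force: 0.0
```

Request:
step_arm --series '[0, 0, 0, 0, 0, 0, 0, 0, 0, 0, 0, 0, 0, 0, 0, 0]' --gripper 0.05 --newtons 60

```text
time: 19.8
tool_pos: [0.4454, -0.412, 0.0122]
tcp_rot: [2.943, 1.093, 0.001]
wrist_force: [-0.7, 1.3, 5.3]
width: 0.193
grip_force: 61.4
```

Request:
step_arm --series '[0, 0, -0.02, 0, 0, 0, -0.06, 0, 0, 0, -0.1, 0, 0, 0, -0.14, 0, 0, 0, -0.16, 0, 0, 0, -0.16, 0]'

```text
time: 20.55
tool_pos: [0.4454, -0.412, 0.1728]
tcp_rot: [2.942, 1.092, 0.003]
wrist_force: [-0.1, 0.2, -1.7]
width: 0.192
grip_force: 60.5
```

```bash
python3 - <<'E'
from h import *
import pickle
s=monitor.read_state(); print(s["time"],np.round(s["tool_pos"],4),s["width"],s["grip_force"])
m=R.from_rotvec(s["tcp_rot"]).as_matrix(); print("ang",np.arctan2(m[1,0],m[0,0]))
p=cam("wrist"); pickle.dump((s,p),open("w9.pkl","wb")); save(p,"w9.png")
print(viewer.boxes_of(p,"block_narrow")[:1],viewer.spot_point(p,"block_narrow")[:1])
c=s["tool_pos"]; tgt=np.array([.5382+.066*np.sin(.47),-.0932-.066*np.cos(.47),.2])+np.array([np.cos(.47),np.sin(.47),0])*.035
print("seat",tgt,"move",np.round(totool(s,tgt-c),4),"turn",-( .47+np.pi-np.arctan2(m[1,0],m[0,0])))
g=cv2.cvtColor(p["image"],cv2.COLOR_RGB2GRAY).astype(float)
pr=np.diff(g[180:345,[234,236,238,260,262,264]].mean(1)); i=np.argsort(np.abs(pr))[::-1][:14]; print(sorted((float(a+180.5),float(round(pr[a]))) for a in i))
pc=np.diff(g[214:232,215:290].mean(0)); i=np.argsort(np.abs(pc))[::-1][:12]; print(sorted((float(a+215.5),float(round(pc[a]))) for a in i))
cv2.imwrite("pics/w9z.png",cv2.resize(p["image"][170:350,150:350,::-1],None,fx=3,fy=3,interpolation=cv2.INTER_CUBIC))
E
```

```text
20.55 [ 0.4454 -0.412   0.1728] 0.19186485884889365 60.48102378845215
ang 0.7108133052486448
[{'extent': [250.5, 258.1, 41.7, 138.0], 'score': 0.78}] [{'point': [254.6, 241.5], 'score': 0.9}]
seat [ 0.59929538 -0.13619249  0.2       ] move [ 0.2966 -0.1085 -0.0275] turn -2.900779348341148
[(188.5, -16.0), (189.5, -34.0), (190.5, -31.0), (208.5, 9.0), (209.5, 16.0), (210.5, 10.0), (318.5, 10.0), (319.5, 9.0), (323.5, 12.0), (324.5, 9.0), (326.5, -8.0), (327.5, -29.0), (328.5, -46.0), (329.5, -32.0)]
[(225.5, -6.0), (226.5, -15.0), (227.5, -22.0), (228.5, -10.0), (243.5, -6.0), (254.5, 6.0), (270.5, 7.0), (271.5, 11.0), (272.5, 5.0), (279.5, 6.0), (280.5, 8.0), (281.5, 7.0)]
```

View pics/w9z.png

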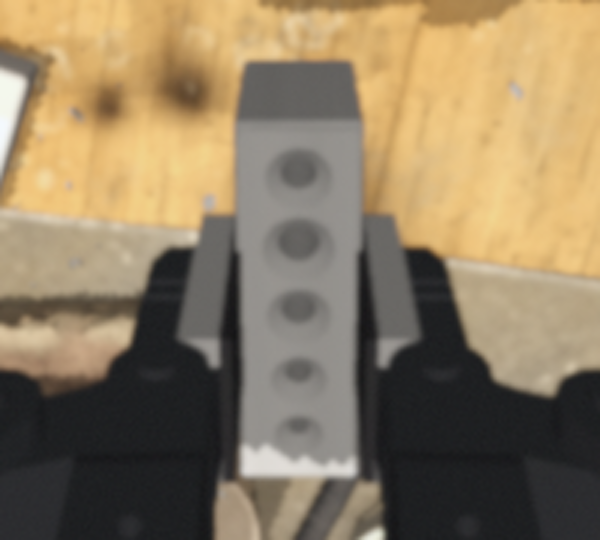

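The narrow block is held squarely: crop columns 237–362, top-face rows 120–477. Carrying it to the case.

Request:
step_arm --series '[0.037, -0.0136, -0.015, -0.18, 0.074, -0.0271, -0.0275, -0.36, 0.111, -0.0407, -0.0275, -0.54, 0.148, -0.0543, -0.0275, -0.72, 0.185, -0.0678, -0.0275, -0.9, 0.222, -0.0814, -0.0275, -1.08, 0.26, -0.095, -0.0275, -1.26, 0.2966, -0.1085, -0.0275, -1.44]'

```text
time: 21.7
tool_pos: [0.5977, -0.1339, 0.1954]
tcp_rot: [-1.483, -2.765, 0.002]
wrist_force: [1.1, -0.2, -1.5]
width: 0.194
grip_force: 60.4
```

Request:
step_arm --series '[0, 0, 0, -0.18, 0, 0, 0, -0.36, 0, 0, 0, -0.54, 0, 0, 0, -0.72, 0, 0, 0, -0.9, 0, 0, 0, -1.08, 0, 0, 0, -1.26, 0, 0, 0, -1.46]'

```text
time: 22.7
tool_pos: [0.5971, -0.1351, 0.1953]
tcp_rot: [0.72, -3.054, -0.004]
wrist_force: [-0.2, 0.6, -2.3]
width: 0.193
grip_force: 60.4
```

Request:
step_arm --series '[0, 0, 0, 0, 0, 0, 0, 0]'

```text
time: 22.95
tool_pos: [0.5978, -0.1353, 0.1968]
tcp_rot: [0.706, -3.059, -0.002]
wrist_force: [-0.2, -0.2, -2.8]
width: 0.194
grip_force: 60.4
```

```bash
python3 - <<'E'
from seat import *
import pickle
s=monitor.read_state(); print(s["time"],np.round(s["tool_pos"],4),np.round(s["q"],2),s["width"])
p=cam("wrist"); pickle.dump((s,p),open("w10.pkl","wb")); save(p,"w10.png")
m=R.from_rotvec(s["tcp_rot"]).as_matrix(); a=np.arctan2(m[1,0],m[0,0]); print("ang",a)
b=viewer.spot_point(p,"seat_narrow")[:1]; print(b)
sn=np.array([.5382+.066*np.sin(.47),-.0932-.066*np.cos(.47),.009]); u,v=proj(p,sn); print("pred",u,v)
for sm in(50,60):
    q,i=seatfit(p,{-.066:(.022,[int(u-22),int(v-44),int(u+22),int(v+44)])},[.5382,-.0932,.47],smax=sm); c=np.array([q[0]+.066*np.sin(q[2]),q[1]-.066*np.cos(q[2])]); print(np.round(q,4),round(i,3),"seat",np.round(c,4))
t=dict(p); t["W"]=np.array(p["hand_eye"])
for n,uv,z in(("near",(250,209.7),-.0158),("far",(250,328.7),-.0158),("bot",(250,189.8),.0122),("L",(227.2,222),-.0158),("R",(271.7,222),-.0158)): print(n,np.round(atz(t,uv,z)*1000,1))
blk=np.array([.0015,-.0009]); tcp=c-(m[:2,:2]@blk); print("move",np.round(totool(s,[*(tcp-s["tool_pos"][:2]),0]),4),"tcp target",tcp)
E
```

```text
22.95 [ 0.5978 -0.1353  0.1968] [-0.26  0.17  1.78 -0.    1.19 -2.29] 0.19449936052381797
ang -2.687993019883549
[{'point': [248.0, 130.0], 'score': 0.59}]
pred 247.93482730706543 131.49381072795842
[ 0.5382 -0.0932  0.4723] 0.948 seat [ 0.5682 -0.152 ]
[ 0.5385 -0.0929  0.4667] 0.979 seat [ 0.5682 -0.1518]
near [ 32.   -0.8 -15.8]
far [-27.4  -0.7 -15.8]
bot [31.3 -0.7 12.2]
L [ 26.6 -10.1 -15.8]
R [ 26.6   8.1 -15.8]
move [ 0.0324 -0.001   0.0001] tcp target [ 0.56912564 -0.15033822]
```

Request:
step_arm --series '[0.018, -0.0005, 0.0, -0.015, 0.0324, -0.001, 0.02, -0.015, 0.0324, -0.001, 0.07, -0.015, 0.0324, -0.001, 0.11, -0.015, 0.0324, -0.001, 0.145, -0.015, 0.0324, -0.001, 0.161, -0.015, 0.0324, -0.001, 0.161, -0.015, 0.0324, -0.001, 0.161, -0.015]'

```text
time: 24.05
tool_pos: [0.5712, -0.1512, 0.0391]
tcp_rot: [-0.733, 3.052, -0.002]
wrist_force: [0.1, 0.4, -1.2]
width: 0.197
grip_force: 60.4
```

Request:
step_arm --series '[0, 0, 0, 0, 0, 0, 0, 0]'

```text
time: 24.3
tool_pos: [0.5708, -0.1509, 0.0386]
tcp_rot: [-0.734, 3.053, -0.002]
wrist_force: [0.7, 0.1, -2.0]
width: 0.196
grip_force: 60.4
```

```bash
python3 - <<'E'
from h import *
import pickle
s=monitor.read_state(); print(s["time"],np.round(s["tool_pos"],4),np.round(s["wrist_force"],1))
m=R.from_rotvec(s["tcp_rot"]).as_matrix(); print("ang",np.arctan2(m[1,0],m[0,0]))
print("move",np.round(totool(s,[.5692-s["tool_pos"][0],-.1504-s["tool_pos"][1],0]),4))
p=cam("wrist"); pickle.dump((s,p),open("w11.pkl","wb")); save(p,"w11.png")
t=dict(p); t["W"]=np.array(p["hand_eye"]); zs=s["tool_pos"][2]-.019
hsv=cv2.cvtColor(p["image"],cv2.COLOR_RGB2HSV)
u,v=proj(t,[.0447,-.001,zs]); print("pred mark px",u,v)
for c,r in((2,0),(0,0)): pass
x0,y0=int(u)-22,int(v)-16
sat=hsv[y0:y0+32,x0:x0+44,1].astype(float); k=cv2.GaussianBlur(sat,(3,3),0)
mk=(k>np.median(k)+35).astype(np.uint8); n,l,st,ce=cv2.connectedComponentsWithStats(mk)
for i in range(1,n):
    if st[i,4]>15: print(st[i].tolist(),np.round(ce[i]+[x0,y0],1),np.round(atz(t,ce[i]+[x0,y0],zs)*1000,1))
cv2.imwrite("pics/w11z.png",cv2.resize(p["image"][90:270,150:350,::-1],None,fx=3,fy=3,interpolation=cv2.INTER_CUBIC))
E
```

```text
24.3 [ 0.5708 -0.1509  0.0386] [ 0.7  0.1 -2. ]
ang -2.6698050409943592
move [ 0.0012  0.0012 -0.    ]
pred mark px 249.36295224703264 159.15449108544775
```

Request:
step_arm --series '[0.0008, 0.0008, 0, 0, 0.0008, 0.0008, 0.003, 0, 0.0008, 0.0008, 0.005, 0, 0.0008, 0.0008, 0.005, 0]'

```text
time: 24.85
tool_pos: [0.5685, -0.1502, 0.0318]
tcp_rot: [0.734, -3.054, -0.001]
wrist_force: [1.0, -0.1, -0.5]
width: 0.194
grip_force: 60.4
```

```bash
python3 - <<'E'
from h import *
s=monitor.read_state(); print(s["time"],np.round(s["tool_pos"],4),np.round(s["wrist_force"],1))
print("move",np.round(totool(s,[.5692-s["tool_pos"][0],-.1504-s["tool_pos"][1],0]),4))
p=cam("wrist"); t=dict(p); t["W"]=np.array(p["hand_eye"]); zs=s["tool_pos"][2]-.019
save(p,"w12.png")
# brass disc by template-free circle search: yellow hue saturation centroid
u,v=proj(t,[.0447,-.001,zs]); x0,y0=int(u)-20,int(v)-14; c=p["image"][y0:y0+28,x0:x0+40].astype(float)
b=c[:,:,0]/2+c[:,:,1]/2-c[:,:,2]; rel=cv2.GaussianBlur(b/(c.sum(2)+1),(5,5),0); rel-=np.median(rel); print("max",rel.max(),rel.std())
w=np.clip(rel-.5*rel.max(),0,None); yy,xx=np.mgrid[:28,:40]; ce=[x0+(w*xx).sum()/w.sum(),y0+(w*yy).sum()/w.sum()]; print(ce,(w>0).sum(),np.round(atz(t,ce,zs)*1000,1))
E
```

```text
24.85 [ 0.5685 -0.1502  0.0318] [ 1.  -0.1 -0.5]
move [-0.0006 -0.0006 -0.    ]
max 0.06344215731389458 0.020022581806835534
[np.float64(248.4699458095481), np.float64(163.86946879168687)] 162 [44.  -1.4 12.8]
```

Request:
step_arm --series '[-0.0006, -0.0004, 0, 0, -0.0006, -0.0004, 0.002, 0, -0.0006, -0.0004, 0.004, 0, -0.0006, -0.0004, 0.006, 0, -0.0006, -0.0004, 0.006, 0]'

```text
time: 25.52
tool_pos: [0.5693, -0.1503, 0.0259]
tcp_rot: [0.734, -3.054, -0.0]
wrist_force: [-0.0, -0.8, -2.7]
width: 0.197
grip_force: 60.4
```

In the recess with no contact force. Seating it: the floor should be reached at TCP z ≈ 0.021.

Request:
step_arm --series '[0, 0, 0.002, 0, 0, 0, 0.004, 0, 0, 0, 0.005, 0, 0, 0, 0.0055, 0, 0, 0, 0.0055, 0]'

```text
time: 26.15
tool_pos: [0.5694, -0.1504, 0.0212]
tcp_rot: [0.734, -3.054, -0.0]
wrist_force: [-3.8, 0.9, 4.9]
width: 0.193
grip_force: 61.2
```

Request:
step_arm --series '[0, 0, 0, 0, 0, 0, 0, 0, 0, 0, 0, 0]' --gripper 0.4

```text
time: 26.52
tool_pos: [0.5697, -0.1504, 0.0207]
tcp_rot: [-0.734, 3.054, -0.0]
wrist_force: [-0.1, 0.3, 0.8]
width: 0.403
grip_force: 0.0
```

Request:
step_arm --series '[0, 0, -0.01, 0, 0, 0, -0.04, 0, 0, 0, -0.09, 0, 0, 0, -0.14, 0, 0, 0, -0.18, 0, 0, 0, -0.18, 0, 0, 0, -0.18, 0]'

```text
time: 27.4
tool_pos: [0.5692, -0.1503, 0.2007]
tcp_rot: [0.734, -3.055, -0.0]
wrist_force: [-0.5, 1.0, -1.5]
width: 0.397
grip_force: 0.0
```

```bash
python3 - <<'E'
from h import *
import pickle
s=monitor.read_state(); print(s["time"],np.round(s["tool_pos"],4),np.round(s["q"],2))
p=cam("wrist"); pickle.dump((s,p),open("w13.pkl","wb")); save(p,"w13.png")
m=R.from_rotvec(s["tcp_rot"]).as_matrix(); print("ang",np.arctan2(m[1,0],m[0,0]))
for l,w,q0 in(("block_narrow",.018,[.568,-.152,.47]),("block_medium",.028,[.538,-.093,.47]),("block_wide",.038,[.509,-.033,.47])):
    b=viewer.boxes_of(p,l)
    if not b: print(l,"none"); continue
    e=b[0]["extent"]; q,i=fitbox(p,greymask(p,e,50,4),q0,.06,w,.028,.009); print(l,np.round(e),b[0]["score"],np.round(q,4),round(i,3))
ts=cam("top"); sd=cam("side")
r=[viewer.spot_point(x,"lid_edge") for x in(p,ts,sd)]
for a in r: print([(np.round(k["point"]),round(k["score"],2)) for k in a[:2]])
print(tri([ray(x,a[0]["point"]) for x,a in zip((p,ts,sd),r) if a])); print(tri([ray(x,a[0]["point"]) for x,a in zip((ts,sd),r[1:])]))
E
```

```text
27.4 [ 0.5692 -0.1503  0.2007] [-0.3   0.12  1.83 -0.    1.19 -2.34]
ang -2.6698378657090482
block_narrow [248. 166.  17.  66.] 0.94 [ 0.568  -0.1524  0.4803] 0.931
block_medium [319. 167.  35.  65.] 0.57 [ 0.5378 -0.0931  0.4693] 0.977
block_wide [319. 167.  38.  64.] 0.71 [ 0.509 -0.033  0.47 ] 0.0
[]
[]
[(array([150., 171.]), 0.7), (array([288., 184.]), 0.35)]
(array([0.24185751, 0.30808176, 0.44230769]), np.float64(8.488629691852095e-17))Traceback (most recent call last):
  File "<stdin>", line 13, in <module>
IndexError: list index out of range
```

Both blocks are seated; the fitted centres are within 1 mm. Next I work out the lid geometry: the front edge, which gives the hinge, and the lid angle.

```bash
python3 - <<'E'
from h import *
import pickle
s5,p5=pickle.load(open("w5.pkl","rb")); t=dict(p5); t["W"]=np.array(p5["hand_eye"]); zs=s5["tool_pos"][2]-.019
f=[atz(t,(100+(u+.5)/2.5-.5,60+(150+.5)/2.5-.5),zs)*1000 for u in(250,384,600)]; print("front edge tool",np.round(f,1),"mark 46.6 -> seat 3.6")
s,p=pickle.load(open("w13.pkl","rb")); yaw=.47; c=np.array([.5383,-.0932]); X=np.array([np.cos(yaw),np.sin(yaw)]); Y=np.array([-X[1],X[0]])
# rear edge in w13/w4 : hinge brass at w4 crop row ~308
s4,p4=pickle.load(open("w4.pkl","rb"))
for uv in((380,307),(380,84)): 
    g=atz(p4,(60+(uv[0]+.5)/2-.5,20+(uv[1]+.5)/2-.5),.019)[:2]-c; print("w4 edge",uv,np.round([g@X,g@Y],4))
# lid free edge: w4 crop lower/upper rim lines at rows 447 (inner rim) & 500
hx=.045
for th in(1.75,1.8,1.85,1.9,1.95):
    a=-.106*np.cos(th),.106*np.sin(th); b=a[0]+.03*np.sin(th),a[1]+.03*np.cos(th)
    for n,q in(("rim",a),("outer",b)):
        w=np.append(c+X*(hx+q[0]),.019+q[1]); u=proj(p4,w); print(th,n,np.round(((u[0]-60)*2,(u[1]-20)*2)),np.round(w,3),end=" ")
    print()
sd=cam("side"); tp=cam("top")
P=tri([ray(tp,(184,103)),ray(sd,(150,171))])[0]; print(P,(P[:2]-c)@X,(P[:2]-c)@Y)
save(tp,"top2.png")
E
```

```text
front edge tool [[ 64.  -24.5  19. ]
 [ 63.9   0.8  19. ]
 [ 64.1  41.9  19. ]] mark 46.6 -> seat 3.6
w4 edge (380, 307) [ 0.0446 -0.0022]
w4 edge (380, 84) [-0.0594  0.0001]
1.75 rim [388. 436.] [ 0.595 -0.064  0.123] 1.75 outer [389. 500.] [ 0.622 -0.051  0.118] 
1.8 rim [388. 447.] [ 0.6   -0.062  0.122] 1.8 outer [389. 507.] [ 0.626 -0.049  0.115] 
1.85 rim [388. 458.] [ 0.604 -0.06   0.121] 1.85 outer [389. 514.] [ 0.63  -0.047  0.113] 
1.9 rim [388. 468.] [ 0.609 -0.057  0.119] 1.9 outer [389. 520.] [ 0.634 -0.044  0.11 ] 
1.95 rim [389. 478.] [ 0.613 -0.055  0.117] 1.95 outer [389. 525.] [ 0.638 -0.042  0.106] 
[ 0.62851484 -0.04951235  0.1102242 ] 0.10021822950926995 -0.0019065439108055457
```

Hinge at seat x ≈ +0.045, lid angle ≈ 1.80 rad, outer free edge at seat x 0.098 and z 0.115. I close the fingers and go behind the lid.

Request:
step_arm --series '[-0.036, 0.0162, -0.01, 0, -0.072, 0.0324, -0.01, 0, -0.108, 0.0486, -0.01, 0, -0.1434, 0.0647, -0.01, 0, -0.1434, 0.0647, 0.03, 0, -0.1434, 0.0647, 0.08, 0, -0.1434, 0.0647, 0.115, 0, -0.1434, 0.0647, 0.115, 0]' --gripper 0 --newtons 20

```text
time: 28.95
tool_pos: [0.6645, -0.0272, 0.0816]
tcp_rot: [0.732, -3.047, -0.004]
wrist_force: [0.2, 0.0, -0.2]
width: 0.002
grip_force: 0.0
```

Request:
step_arm --series '[0.0274, 0, -0.0084, 0, 0.0424, 0, -0.0154, 0, 0.0564, 0, -0.0224, 0, 0.0684, 0, -0.0254, 0, 0.0804, 0, -0.0274, 0, 0.0944, 0, -0.0269, 0, 0.1074, 0, -0.0254, 0]'

```text
time: 29.82
tool_pos: [0.5715, -0.0771, 0.1113]
tcp_rot: [-0.734, 3.055, -0.001]
wrist_force: [2.6, -1.9, 1.9]
width: 0.003
grip_force: 1.1
```

```bash
python3 - <<'E'
from h import *
s=monitor.read_state(); q=s["tool_pos"]; print(s["time"],np.round(q,4),np.round(s["wrist_force"],1))
X=np.array([np.cos(.47),np.sin(.47)]); g=np.array(q[:2])-[.5383,-.0932]; print("seat x,y",g@X,g@[-X[1],X[0]])
sd=cam("side"); tp=cam("top"); print([[(np.round(k["point"]),round(k["score"],2)) for k in viewer.spot_point(x,"lid_edge")[:2]] for x in(sd,tp)])
cv2.imwrite("pics/l1.png",np.hstack([cv2.resize(sd["image"][120:280,70:320,::-1],(400,256)),cv2.resize(tp["image"][60:220,110:360,::-1],(400,256))]))
E
```

```text
29.825 [ 0.5715 -0.0771  0.1113] [ 2.6 -1.9  1.9]
seat x,y 0.03685649663973935 -0.0006784718275784519
[[(array([194., 169.]), 0.78)], [(array([201., 137.]), 0.72), (array([209., 161.]), 0.2)]]
```

View pics/l1.png

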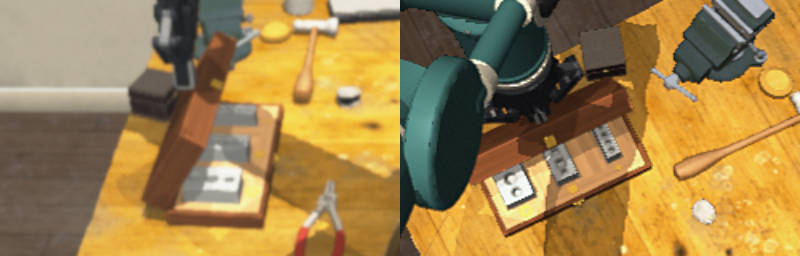

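The lid is being brought forward, at about 1 rad, and all three blocks lie in their compartments. I continue along the closing arc.

Request:
step_arm --series '[0.0145, 0, 0.0086, 0, 0.0269, 0, 0.0143, 0, 0.0379, 0, 0.0223, 0, 0.0479, 0, 0.0313, 0, 0.0529, 0, 0.0383, 0, 0.0579, 0, 0.0463, 0, 0.0629, 0, 0.0543, 0, 0.0649, 0, 0.0598, 0]'

```text
time: 31.02
tool_pos: [0.5137, -0.1059, 0.0506]
tcp_rot: [0.734, -3.054, -0.001]
wrist_force: [-0.1, -0.0, 1.0]
width: -0.004
grip_force: 0.6
```

Request:
step_arm --series '[0, 0, 0.002, 0, 0, 0, 0.004, 0, 0, 0, 0.004, 0]'

```text
time: 31.4
tool_pos: [0.5137, -0.1059, 0.0489]
tcp_rot: [0.734, -3.052, -0.001]
wrist_force: [-7.9, -0.2, 13.8]
width: 0.003
grip_force: 7.3
```

Request:
step_arm --series '[0, 0, 0.001, 0, 0, 0, 0.001, 0]'

```text
time: 31.65
tool_pos: [0.5137, -0.1059, 0.0489]
tcp_rot: [0.734, -3.052, -0.001]
wrist_force: [-10.9, 0.6, 21.7]
width: 0.004
grip_force: 10.5
```

Request:
step_arm --series '[0, 0, -0.02, 0, 0, 0, -0.06, 0, 0, 0, -0.11, 0, 0, 0, -0.15, 0, 0, 0, -0.15, 0, 0, 0, -0.15, 0]'

```text
time: 32.4
tool_pos: [0.5142, -0.1057, 0.1958]
tcp_rot: [0.734, -3.054, -0.0]
wrist_force: [-0.5, -0.2, -0.3]
width: -0.002
grip_force: 0.0
```

```bash
python3 - <<'E'
from h import *
s=monitor.read_state(); print(s["time"],np.round(s["tool_pos"],4),np.round(s["wrist_force"],1))
ps=[cam(n) for n in("side","top","wrist")]
r=[viewer.spot_point(x,"lid_edge")[:1] for x in ps]; print([[(np.round(k["point"]),round(k["score"],2)) for k in a] for a in r])
print([np.round(x,4) for x in tri([ray(x,a[0]["point"]) for x,a in zip(ps,r) if a])])
X=np.array([np.cos(.47),np.sin(.47)]); c=np.array([.5383,-.0932])
for th in(0,.05,.1): print(th,[np.round(proj(x,np.append(c+X*(.0453-.106*np.cos(th)+.03*np.sin(th)),.019+.106*np.sin(th)+.03*np.cos(th)))) for x in ps])
save(ps[2],"end.png"); save(ps[0],"endside.png")
E
```

```text
32.4 [ 0.5142 -0.1057  0.1958] [-0.5 -0.2 -0.3]
[[(array([241., 205.]), 0.95)], [(array([222., 181.]), 0.88)], [(array([253., 141.]), 0.78)]]
[array([ 0.4854, -0.1202,  0.0445]), np.float64(0.0032)]
0 [array([241., 203.]), array([220., 182.]), array([250., 140.])]
0.05 [array([240., 201.]), array([220., 181.]), array([250., 143.])]
0.1 [array([239., 198.]), array([219., 180.]), array([250., 147.])]
```

The lid stopped hard at 49 mm under 22 N, which is the shut height, and the images agree with 0 rad. Handing in.

```bash
python3 -c "
from workcell import job
print(job.finish_job())"
```

```text
the job is handed in; nothing more can be done
None
```

The narrow and medium blocks are in their own compartments, each within about 1 mm of centre, the lid is pushed fully shut, and the job was handed in after about 32 s; no verdict was returned.

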